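Seat the cordless lamp on its swivel charger and aim it at the note pad

ROBOT

A 6-joint arm with a two-finger parallel gripper is mounted at the origin on the work surface; the furniture and walls round the work are solid. World frame = base frame: x ahead of the robot, y to its left, z up, the work surface at z = 0. Lengths are in mm, angles in degrees, forces in N, time in s.
With the tool pointing down it reaches from about 375 to 975 mm from the base axis. Payload 3.8 kg.
Tool frame: the origin (TCP) lies midway between the tips of the shut fingers; the grasp point (between the pads) lies 19 mm behind it; z points along the fingers, y is the line along which they close (so a half turn about z gives the same grasp; the last joint's range is limited). The gripper opens to 88 mm and grips with 3 to 60 N. Pads are 18 mm wide; open, the fingers measure 123 mm over their backs; the gripper's body (75 mm by 187 mm) begins 45 mm behind the grasp point.
Start: joints at [67.156, 15.12, 91.902, -0, 72.978, -2.114], TCP at [238.919, 631.297, 238.706] pointing down, gripper open.
Joint ranges: [-150.88, 150.88], [-54.13, 125.18], [17.81, 147.31], [-75.09, 255.09], [0, 152.58], [-146.25, 146.25]. Speed limits (degrees/s): [147.25, 147.25, 180, 180, 180, 180].

INTERFACE

Orientations are given as a 3x3 rotation matrix whose columns are the frame's x, y, z axes.
In Python, from bench import * gives the robot as it stands.
- The arm moves only by the tool drive_tool, never from a script. Its argument "commands" is a list of rows, each an object of numbers: "grip": the closure, from -1 (fully open) to 1 (shut); "dx", "dy", "dz": the shift along the world's x, y, z in m; "wx", "wy", "wz": the turn, a rotation vector about the world's x, y, z in degrees. A call has 1 to 5 rows; each row is the pose to reach, as a shift and turn from the pose commanded when the call began; what a row does not reach only later rows make up. A row lasts 1/10 s, in which the tool goes at most 50 mm and 8.59 degrees, less where a joint would pass 70% of its speed; a pose out of reach is approached as far as the arm can. A call with a gripper value outside its range is refused whole. The fingers move at their own pace and stop on an object; "force" is the grip in N (left out, the last holds). Time passes only in rows, so rows that repeat a pose let the fingers close. It gives the time, the measured TCP pose, the force, the opening and the grip force at its end, in the units of the state.
- state(): the state, without advancing time (a new reading comes with each control period).
- get_image(name): name is "side" or "top"; returns a dict with "color" (420x560x3 uint8, red, green, blue), "intrinsics" (3x3 intrinsics, pixels), "distortion" ([k1, k2, p1, p2, k3] as OpenCV has them; the pictures are not rectified), "eye" and "orientation" of the camera in the world. Camera axes: x right, y down, z forward; pixel columns grow to the right and rows downward; lengths in mm; the calibration is good to about 2 mm. A picture is of the moment at which its call begins. There is no depth.
- close_job(): hands the job in; it is judged then, once.
Trained networks look in a picture, given as the dict that the camera call returned (one of the last four; its "shot" number tells which), for a name from the list of things; names that differ only in an ending like _2 or _b are one class to them, and where a whole thing is asked for, a point or a joint stands for the part that bears it (a point fixed in the world has none). Each returns a list of dicts, best first, with "conf" (0 to 1); they miss things now and then, are a little off and sometimes report something else, mostly with a low value. They report only what shows in the picture. A call takes as long as a camera call.
- outline_of(picture, name): "pixels" (420x560 bool, what is visible of it) and "uv" ([column, row] in pixels, amid what is visible of it).
- tip_of(picture, name): "uv" ([column, row] in pixels: a listed point, or the origin of a listed thing).
The state is a dict: "time_s": time; "joint_positions": joint angles; "dq": joint speeds; "joint_efforts": joint torques, N m; "tool_pos": TCP position; "orientation": TCP orientation; "wrist_force": force on the tool from outside, world axes, zero at the start; "moment": the same for the moment, N m; "grip_width": finger opening in mm; "finger_force": force on a finger pad.
Only numpy, scipy, OpenCV 4.12 (cv2) and the standard library are available. Lean on these libraries where they do the work, as an engineer would, in place of code of your own. Each camera call takes 0.05 s, during which the arm holds its last target. There are 200 camera calls.

TASK

Put the blue cordless lamp on its round charger: feel for the angle at which the recess under its foot matches the oblong key on the stiff turntable, without forcing it down, so that it sits fully home and level. Then turn the seated lamp on its turntable until the free end of its head is over the middle of the yellow note pad, and let go. Leave the note pad, the stapler, the flower pot and the masking tape where they are.

Things in the scene. Friction and masses are not known exactly. Their poses are not given: they have to be found in the camera images.
- lamp: Cordless blue desk lamp, 0.3 to 0.55 kg, 121 mm tall, standing loose. Origin: centre of the underside of its round foot (80 mm across, 27 mm high); z up along the stem, x towards the long free end of its bar head. An oblong recess is sunk in the foot's underside, centred: rectangular, 53.5 mm along x, 29.5 mm along y, 15 mm deep.
- lamp_bar (a point): Where to take the lamp: centre of its level bar head over the stem, 113 mm above the lamp's origin. The bar is 22 mm wide (lamp's y), 16 mm high (z = 105 to 121 mm) and runs from x = -35 to +145 mm; the stem below it is 16 mm across.
- lamp_head (a point): Point on the underside of the lamp's head, near the free end: 115 mm from the stem axis along the lamp's x, 105 mm above its underside.
- charger: Round black charger fixed to the desk, 104 mm across. Origin: centre of its underside, z up; x points roughly (within 15 degrees) to the note pad. On its base lies a grey turntable 90 mm across, top 14 mm above the origin, turning about z. A lamp fully home has its underside at 14 mm, one still resting on the key at 28 mm. Pressing the lamp on it at over 120 N is forcing: touch down slowly.
- charger_key (a point): Top centre of the white oblong key (50 x 26 mm, rounded ends, 14 mm high) on the turntable, 28 mm above the charger's origin. This point's axes are the charger's: the key's own angle is NOT measured. At the start its long axis stands 0.45 to 1.65 rad counterclockwise (from above) of the charger's x. The lamp fits with its x along it, with 1.75 mm play each side, about 0.1 rad.
- turntable_axis (a point): Point on the turntable axis, 14 mm above the charger's origin. The turntable stays where it is left and is stiff (0.2 N m): a lamp pressed with under 10 N slides over the key without dragging it. It turns from 0.4 rad clockwise to 1.95 rad counterclockwise of the charger's x, so a lamp seated the other way round cannot be turned to the pad.
- note_pad: Yellow note pad 77 x 77 x 18 mm lying loose beside the charger, about 115 mm from the charger's centre. Origin: centre of its underside.
- stapler: Black stapler, 150 x 36 x 56 mm, standing loose at the back edge. Origin: centre of its underside.
- flower_pot: Small empty orange clay pot, 50 mm across, 42 mm high, loose. Origin: centre of its underside.
- masking_tape: Roll of masking tape lying flat, 100 mm across, 25 mm high, loose. Origin: centre of its underside.

How it is judged (in metres and radians):
On the way:
1. the lamp sits fully home on the charger's key (z of lamp in the frame of charger below 0.017 m and horizontal distance between lamp and charger below 0.006 m and angle between lamp's own z axis and vertical below 0.06 rad), for 0.2 s.
At the end, for the whole second after the job is handed in: The lamp stands fully home on the charger (underside less than 17 mm above the charger's origin, axes within 6 mm, tilt under 0.06 rad), its head point within 25 mm horizontally of the note pad's centre, at rest and released (all of step 1 and horizontal distance between lamp_head and note_pad below 0.025 m and linear speed of lamp below 0.02 m/s); the robot touches nothing.
It fails at once if the lamp is forced: pressed on the charger with more than 120 N (contact force between lamp and charger above 120 N).
It fails at once if the note pad, stapler, flower pot or masking tape is moved more than 20 mm (distance of any of note_pad, stapler, flower_pot, masking_tape from where it was at the start of the episode above 0.02 m).
It also fails if it takes over 48 s, if anything falls off the work surface, if the arm or the gripper's body presses on something with over 40 N, if the wrist force passes 120 N, or if a joint passes its speed limit or range.

## Working session

There is one attempt and no reset: what is moved stays moved. The work goes in short steps, Python scripts to look and compute and a tool call to move; the robot and the scene stay as the last step left them, time stands still between calls to the robot, and variables do not carry over. Pictures are saved under pics/ and viewed, at most 10 in all, crops included, and the job is handed in when it is done.

Besides the shell and the picture viewer there is one more tool, called after ">>>" in YAML: its name, and indented under it one key for each argument. drive_tool: Moves the arm, as the interface text tells. Its arguments: {"type":"object","properties":{"commands":{"type":"array","items":{"type":"object","properties":{"grip":{"type":"number"},"dx":{"type":"number"},"dy":{"type":"number"},"dz":{"type":"number"},"wx":{"type":"number"},"wy":{"type":"number"},"wz":{"type":"number"}}}},"force":{"type":"number"}},"required":["commands"]}

```bash
mkdir -p pics; cat > h.py <<'E'
from bench import *
import numpy as np, cv2
def ray(p,uv):
    n=cv2.undistortPoints(np.array([[uv]],float),np.array(p["intrinsics"],float),np.array(p["distortion"],float))[0,0]
    d=np.array(p["orientation"])@np.array([n[0],n[1],1.]); return np.array(p["eye"],float),d
def atz(p,uv,z):
    e,d=ray(p,uv); return e+d*(z-e[2])/d[2]
def tri(rs):
    A=np.zeros((3,3));b=np.zeros(3)
    for e,d in rs:
        d=d/np.linalg.norm(d);M=np.eye(3)-np.outer(d,d);A+=M;b+=M@e
    return np.linalg.solve(A,b)
def save(p,n): cv2.imwrite("pics/"+n,p["color"][:,:,::-1])
E
python3 - <<'E'
from h import *
np.set_printoptions(precision=1,suppress=True)
P={n:get_image(n) for n in("side","top")}
for n in P: save(P[n],n+"0.png"); print(n,P[n]["eye"],P[n]["orientation"])
Z=dict(lamp=0,lamp_bar=113,lamp_head=105,charger=0,charger_key=28,turntable_axis=14,note_pad=0,stapler=0,flower_pot=0,masking_tape=0)
for k,z in Z.items():
    rs=[]
    for n in P:
        for r in tip_of(P[n],k)[:2]:
            print(k,n,round(r["conf"],2),r["uv"],atz(P[n],r["uv"],z))
E
```

```text
side [ 763.3 -202.   833.4] [[ 0.7  0.6 -0.4]
 [ 0.7 -0.6  0.3]
 [-0.  -0.5 -0.9]]
top [365.6  93.  959.6] [[ 0.  -1.   0.1]
 [-1.  -0.  -0. ]
 [ 0.  -0.1 -1. ]]
lamp side 0.73 [324.3, 188.2] [443.6 223.6   0. ]
lamp top 0.84 [193.2, 224.0] [458.5 224.2   0. ]
lamp_bar side 0.79 [333.9, 161.2] [451.7 234.  113. ]
lamp_bar top 0.92 [181.4, 216.7] [460.2 229.6 113. ]
lamp_bar top 0.55 [219.1, 164.6] [552.8 165.5 113. ]
lamp_head side 0.8 [342.1, 207.6] [544.3 162.3 105. ]
lamp_head top 0.7 [218.3, 163.8] [556.  167.6 105. ]
lamp_head top 0.5 [192.5, 224.2] [447.9 211.1 105. ]
charger side 0.72 [267.8, 242.3] [456.3  20.3   0. ]
charger side 0.58 [218.3, 250.3] [392.3 -76.9   0. ]
charger top 0.72 [295.4, 227.7] [451.9  23.2   0. ]
charger_key side 0.71 [269.0, 234.0] [453.1  28.7  28. ]
charger_key side 0.29 [329.4, 189.9] [466.3 214.8  28. ]
charger_key top 0.79 [297.3, 225.8] [453.1  21.6  28. ]
turntable_axis side 0.75 [267.1, 237.3] [450.9  23.9  14. ]
turntable_axis top 0.96 [297.0, 222.5] [460.8  21.   14. ]
note_pad side 0.78 [220.6, 250.4] [396.2 -73.2   0. ]
note_pad top 0.68 [189.9, 224.6] [457.3 230.7   0. ]
note_pad top 0.67 [350.6, 252.8] [402.5 -85.8   0. ]
stapler side 0.71 [311.7, 274.0] [581.9  39.6   0. ]
stapler top 0.96 [284.6, 162.8] [582.3  44.3   0. ]
flower_pot side 0.92 [276.9, 186.7] [357.9 140.    0. ]
flower_pot top 0.88 [233.6, 275.1] [358.9 143.9   0. ]
flower_pot top 0.44 [182.6, 214.8] [476.6 245.5   0. ]
masking_tape side 0.87 [354.1, 216.9] [550.3 216.8   0. ]
```

View pics/top0.png

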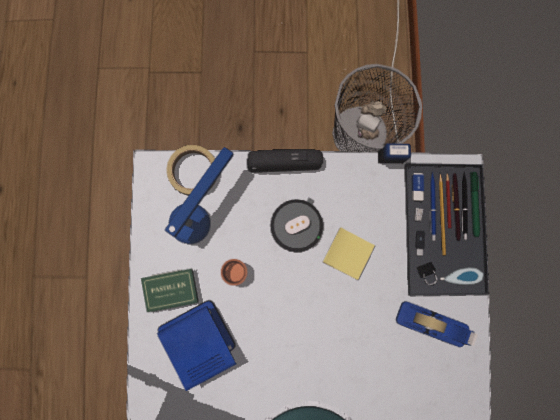

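View pics/side0.png

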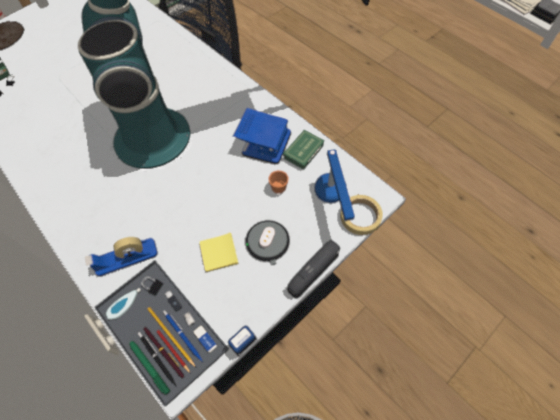

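Both views agree. In the top view the lamp foot is near (190,224) with its bar ending near (228,152). The charger is at (297,225), with the white key running from lower left to upper right, and the pad is at (350,253). Next I fit the poses from the silhouettes.

```bash
cat >> h.py <<'E'
from scipy.optimize import minimize
a=np.linspace(0,2*np.pi,40,endpoint=False)
def cyl(r,z0,z1): return np.array([[r*np.cos(t),r*np.sin(t),z] for t in a for z in(z0,z1)])
def box(x0,x1,w,z0,z1): return np.array([[x,y,z] for x in(x0,x1) for y in(-w/2,w/2) for z in(z0,z1)],float)
LAMP=[cyl(40,0,27),cyl(8,27,105),box(-35,145,22,105,121)]
PAD=[box(-38.5,38.5,77,0,18)]
CH=[cyl(52,0,10)]
def proj(p,X):
    R=np.array(p["orientation"]);rv=cv2.Rodrigues(R.T)[0];t=-R.T@np.array(p["eye"],float)
    return cv2.projectPoints(X,rv,t,np.array(p["intrinsics"],float),np.array(p["distortion"],float))[0][:,0]
def render(p,parts,q,z=0,S=4):
    m=np.zeros((420*S,560*S),np.uint8);c,s=np.cos(q[2]),np.sin(q[2])
    for X in parts:
        W=X@np.array([[c,s,0],[-s,c,0],[0,0,1]])+[q[0],q[1],z]
        cv2.fillConvexPoly(m,cv2.convexHull(((proj(p,W)+.5)*S).astype(np.float32)).astype(np.int32),1)
    return cv2.resize(m.astype(np.float32),(560,420),interpolation=cv2.INTER_AREA)
def fit(items,parts,q0,z=0):
    def f(q):
        q=[q[0],q[1],q[2]/50];l=0
        for p,m in items:
            r=render(p,parts,q,z); l-=np.minimum(r,m).sum()/np.maximum(r,m).sum()
        return l
    s=np.array([q0[0],q0[1],q0[2]*50])
    r=minimize(f,s,method="Nelder-Mead",options=dict(initial_simplex=[s]+[s+d for d in np.diag([12,12,8.])],maxiter=120,xatol=.1,fatol=1e-4))
    return r.x[0],r.x[1],np.degrees(r.x[2]/50),-r.fun/len(items)
def masks(P,k,near):
    out=[]
    for p in P:
        c=[o for o in outline_of(p,k)]
        c=[o for o in c if np.hypot(*(atz(p,o["uv"],20)[:2]-near))<90]
        if c: out.append((p,c[0]["pixels"].astype(np.float32)))
    return out
def key(p,c,z=28):
    # white pixels near the charger centre, on plane z
    u=proj(p,np.array([[c[0],c[1],z]],float))[0]; g=p["color"].astype(int).min(2)
    v,w=np.mgrid[:420,:560]; m=(np.hypot(w-u[0],v-u[1])<20)&(g>130)
    X=np.array([atz(p,[x,y],z)[:2] for y,x in np.argwhere(m)])
    L,V=np.linalg.eigh(np.cov(X.T)); d=V[:,1]
    return X.mean(0),np.degrees(np.arctan2(d[1],d[0])),np.sqrt(L),len(X)
E
python3 - <<'E'
from h import *
np.set_printoptions(precision=1,suppress=True)
P=[get_image("side"),get_image("top")]
for k,parts,q in(("lamp",LAMP,(455,225,np.radians(-36))),("charger",CH,(455,22,0)),("note_pad",PAD,(400,-80,.3))):
    M=masks(P,k,np.array(q[:2])); print(k,len(M))
    if M: print(fit(M,parts,q)); [print(fit([m],parts,q)) for m in M]
for p in P: print(key(p,(455,22)))
s=state();print(s["orientation"],s["wrist_force"],s["grip_width"])
E
```

```text
lamp 2
(np.float64(458.1470790784087), np.float64(229.38093397771627), np.float64(-34.493321210991574), np.float64(0.9032525420188904))
(np.float64(456.28062117181577), np.float64(229.69709268254405), np.float64(-34.09273719727808), np.float64(0.9184344410896301))
(np.float64(458.8450285501117), np.float64(230.04377084411374), np.float64(-34.63488838354379), np.float64(0.904395580291748))
charger 2
(np.float64(454.9882292570892), np.float64(21.98919677734375), np.float64(9.366933273495913), np.float64(0.9309875965118408))
(np.float64(452.81159983837426), np.float64(20.699544738650005), np.float64(7.793943979724777), np.float64(0.9416517019271851))
(np.float64(456.5507594414187), np.float64(23.24735775845197), np.float64(3.4553091431393783), np.float64(0.9554441571235657))
note_pad 2
(np.float64(400.86482931389133), np.float64(-80.3953372181241), np.float64(63.19905807833963), np.float64(0.9090204238891602))
(np.float64(400.27518311912297), np.float64(-80.44620164223863), np.float64(64.41336309032378), np.float64(0.8631095290184021))
(np.float64(401.0533829340575), np.float64(-79.77612663196605), np.float64(62.90394003661568), np.float64(0.9642776250839233))
(array([444.2,  30.1]), np.float64(132.155122197616), array([14.6, 21.7]), 381)
(array([456.2,  22.5]), np.float64(114.54621254818676), array([ 7.2, 13. ]), 297)
[[-0.9  0.4  0. ]
 [ 0.4  0.9 -0. ]
 [-0.  -0.  -1. ]] [-0.6  0.1 -0.3] 87.73070445010133
```

```bash
python3 - <<'E'
from h import *
s=state();R=np.array(s["orientation"]);print(np.degrees(np.arctan2(R[1,1],R[0,1])),s["tool_pos"])
E
```

```text
69.27107257278287 [238.92806235 631.30012062 238.68671106]
```

>>> drive_tool:
  commands:
    - {"dx": 0.022, "dy": -0.04, "dz": -0.01, "grip": -1}
    - {"dx": 0.044, "dy": -0.08, "dz": -0.02, "grip": -1}
    - {"dx": 0.066, "dy": -0.12, "dz": -0.03, "grip": -1}
    - {"dx": 0.088, "dy": -0.16, "dz": -0.04, "grip": -1}
    - {"dx": 0.11, "dy": -0.2, "dz": -0.05, "grip": -1}

```text
validation failed for argument at $.co...
```

>>> drive_tool:
  commands:
    - {"dx": 0.022, "dy": -0.04, "dz": -0.01, "wx": 0, "wy": 0, "wz": -3, "grip": -1}
    - {"dx": 0.044, "dy": -0.08, "dz": -0.02, "wx": 0, "wy": 0, "wz": -6, "grip": -1}
    - {"dx": 0.066, "dy": -0.12, "dz": -0.03, "wx": 0, "wy": 0, "wz": -9, "grip": -1}
    - {"dx": 0.088, "dy": -0.16, "dz": -0.04, "wx": 0, "wy": 0, "wz": -12, "grip": -1}
    - {"dx": 0.11, "dy": -0.2, "dz": -0.05, "wx": 0, "wy": 0, "wz": -13.8, "grip": -1}
  force: 50

```text
time_s: 2.0
tool_pos: [349.5, 429.8, 188.5]
orientation: [[-0.823, 0.568, 0.001], [0.568, 0.823, 0.0], [-0.0, 0.001, -1.0]]
wrist_force: [1.7, -0.2, 0.1]
grip_width: 88.3
finger_force: 0.0
```

>>> drive_tool:
  commands:
    - {"dx": 0.022, "dy": -0.04, "dz": 0, "wx": 0, "wy": 0, "wz": 0, "grip": -1}
    - {"dx": 0.044, "dy": -0.08, "dz": 0, "wx": 0, "wy": 0, "wz": 0, "grip": -1}
    - {"dx": 0.066, "dy": -0.12, "dz": 0, "wx": 0, "wy": 0, "wz": 0, "grip": -1}
    - {"dx": 0.088, "dy": -0.16, "dz": -0.015, "wx": 0, "wy": 0, "wz": 0, "grip": -1}
    - {"dx": 0.109, "dy": -0.2015, "dz": -0.03, "wx": 0, "wy": 0, "wz": 0, "grip": -1}
  force: 50

```text
time_s: 2.5
tool_pos: [459.4, 228.5, 159.5]
orientation: [[-0.824, 0.567, 0.003], [0.567, 0.824, 0.001], [-0.002, 0.003, -1.0]]
wrist_force: [1.0, -0.4, -0.4]
grip_width: 88.2
finger_force: 0.0
```

>>> drive_tool:
  commands:
    - {"dx": 0, "dy": 0, "dz": -0.03, "wx": 0, "wy": 0, "wz": 0, "grip": -1}
    - {"dx": 0, "dy": 0, "dz": -0.05, "wx": 0, "wy": 0, "wz": 0, "grip": -1}
    - {"dx": 0, "dy": 0, "dz": -0.064, "wx": 0, "wy": 0, "wz": 0, "grip": -1}
    - {"dx": 0, "dy": 0, "dz": -0.064, "wx": 0, "wy": 0, "wz": 0, "grip": -1}
  force: 50

```text
time_s: 2.9
tool_pos: [456.3, 229.1, 92.7]
orientation: [[-0.824, 0.567, -0.004], [0.567, 0.824, -0.002], [0.002, -0.004, -1.0]]
wrist_force: [-0.2, 0.4, 0.7]
grip_width: 88.2
finger_force: 0.0
```

```bash
python3 - <<'E'
from h import *
P=get_image("top");save(P,"t1.png");Q=get_image("side");save(Q,"s1.png")
cv2.imwrite("pics/c1.png",np.hstack([cv2.resize(x["color"][r:r+130,c:c+130,::-1],(400,400),interpolation=cv2.INTER_CUBIC) for x,r,c in((P,140,130),(Q,110,270))]))
E
```

```text
(no output)
```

View pics/c1.png

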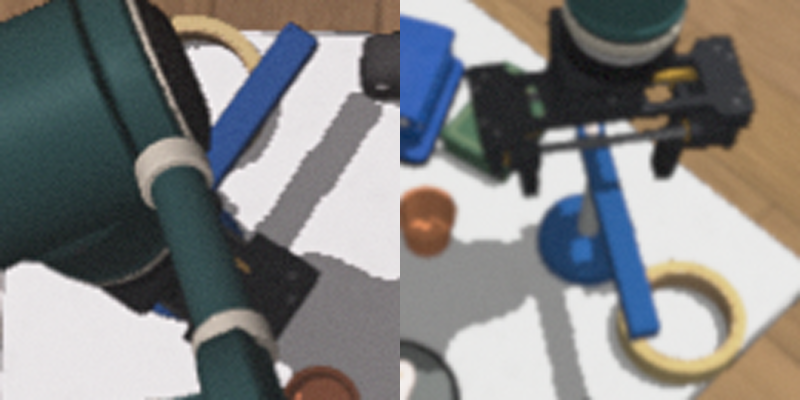

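The side crop on the right shows the open fingers either side of the bar, at (530,180) and (665,160), above the stem. The pads clear the foot, so I close the gripper.

>>> drive_tool:
  commands:
    - {"dx": 0, "dy": 0, "dz": 0, "wx": 0, "wy": 0, "wz": 0, "grip": 1}
    - {"dx": 0, "dy": 0, "dz": 0, "wx": 0, "wy": 0, "wz": 0, "grip": 1}
    - {"dx": 0, "dy": 0, "dz": 0, "wx": 0, "wy": 0, "wz": 0, "grip": 1}
    - {"dx": 0, "dy": 0, "dz": 0, "wx": 0, "wy": 0, "wz": 0, "grip": 1}
    - {"dx": 0, "dy": 0, "dz": 0, "wx": 0, "wy": 0, "wz": 0, "grip": 1}
  force: 50

```text
time_s: 3.5
tool_pos: [458.0, 229.9, 95.0]
orientation: [[-0.824, 0.567, 0.0], [0.567, 0.824, 0.0], [-0.0, 0.0, -1.0]]
wrist_force: [0.0, 0.5, -0.2]
grip_width: 50.6
finger_force: 0.0
```

>>> drive_tool:
  commands:
    - {"dx": 0, "dy": 0, "dz": 0, "wx": 0, "wy": 0, "wz": 0, "grip": 1}
    - {"dx": 0, "dy": 0, "dz": 0, "wx": 0, "wy": 0, "wz": 0, "grip": 1}
    - {"dx": 0, "dy": 0, "dz": 0.01, "wx": 0, "wy": 0, "wz": 0, "grip": 1}
    - {"dx": 0, "dy": 0, "dz": 0.04, "wx": 0, "wy": 0, "wz": 0, "grip": 1}
    - {"dx": 0, "dy": 0, "dz": 0.08, "wx": 0, "wy": 0, "wz": 0, "grip": 1}
  force: 50

```text
time_s: 4.0
tool_pos: [455.3, 228.6, 172.8]
orientation: [[-0.824, 0.567, -0.007], [0.567, 0.824, -0.003], [0.004, -0.006, -1.0]]
wrist_force: [0.6, 0.8, -3.3]
grip_width: 20.6
finger_force: 50.0
```

```bash
python3 - <<'E'
from h import *
print({k:state()[k] for k in("tool_pos","wrist_force","moment","grip_width")})
P=get_image("top");Q=get_image("side")
cv2.imwrite("pics/c2.png",np.hstack([cv2.resize(x["color"][r:r+130,c:c+130,::-1],(400,400),interpolation=cv2.INTER_CUBIC) for x,r,c in((P,120,130),(Q,90,270))]))
E
```

```text
{'tool_pos': array([455.27827195, 228.60670187, 172.82712933]), 'wrist_force': array([ 0.60800648,  0.82579012, -3.32402098]), 'moment': array([ 0.03774698, -0.02919457, -0.01475183]), 'grip_width': 20.58590640817402}
```

View pics/c2.png

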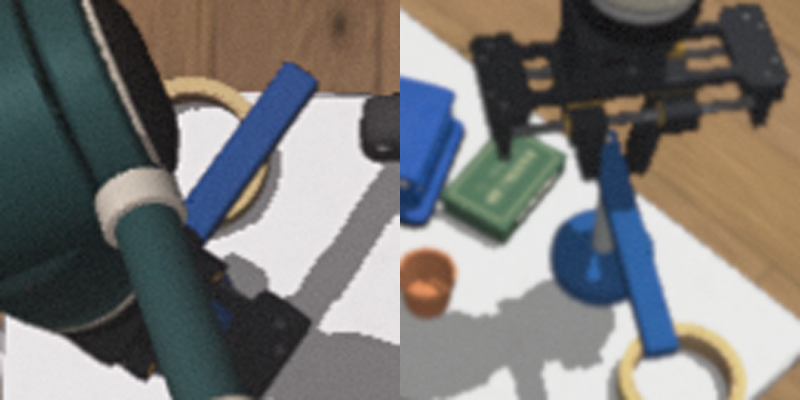

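The side crop shows the bar gripped between the pads and the foot clear of the table. Next I check how the lamp sits in the hand.

```bash
cat >> h.py <<'E'
def fit6(items,q0,rob=True):
    # q: x,y,z,yaw,pitch(deg about lamp y),roll ; occlusion tolerant: penalise mask outside render fully, render outside mask lightly
    from scipy.spatial.transform import Rotation as Ro
    def f(q):
        l=0;R=Ro.from_euler("ZYX",[q[3],q[4],q[5]],degrees=True).as_matrix()
        for p,m,vis in items:
            S=3;r=np.zeros((420*S,560*S),np.uint8)
            for X in LAMP: cv2.fillConvexPoly(r,cv2.convexHull(((proj(p,X@R.T+q[:3])+.5)*S).astype(np.float32)).astype(np.int32),1)
            r=cv2.resize(r.astype(np.float32),(560,420),interpolation=cv2.INTER_AREA)
            l+=(np.abs(r-m)*vis).sum()/m.sum()
        return l+ .002*(q[4]**2+q[5]**2)/4
    s=np.array(q0,float)
    r=minimize(f,s,method="Nelder-Mead",options=dict(initial_simplex=[s]+[s+d for d in np.diag([8,8,10,5,5,4.])],maxiter=350,xatol=.1,fatol=1e-4))
    return r.x.round(1),round(r.fun,3)
def blue(p):
    h=cv2.cvtColor(p["color"],cv2.COLOR_RGB2HSV).astype(int)
    b=((h[...,0]>100)&(h[...,0]<125)&(h[...,1]>120)&(h[...,2]>40)); return b.astype(np.float32)
def lampitems(P):
    out=[]
    for p in P:
        o=outline_of(p,"lamp")
        if not o: continue
        m=o[0]["pixels"].astype(np.float32)
        c=p["color"].astype(int)
        # robot = dark or green pixels: unknown
        h=cv2.cvtColor(p["color"],cv2.COLOR_RGB2HSV).astype(int)
        rob=((c.max(2)<70)|((h[...,0]>75)&(h[...,0]<100)&(h[...,1]>80))).astype(np.uint8)
        vis=1-cv2.dilate(rob,np.ones((5,5),np.uint8)); vis=np.maximum(vis,m)
        out.append((p,m,vis.astype(np.float32)))
    return out
E
python3 - <<'E'
from h import *
np.set_printoptions(precision=1,suppress=True)
s=state();print(s["tool_pos"],s["wrist_force"],s["moment"])
P=[get_image("side"),get_image("top")]
s=state();print(s["tool_pos"],s["wrist_force"],s["moment"])
I=lampitems(P);print(len(I),[i[1].sum() for i in I])
print(fit6(I,[457,229,75,-34.5,0,0]));print(fit6(I[:1],[457,229,75,-34.5,0,0]))
h=[tip_of(p,"lamp_head") for p in P]; print(tri([ray(p,x[0]["uv"]) for p,x in zip(P,h) if x]),[x[0]["conf"] for x in h if x])
E
```

```text
[461.4 231.5 180.5] [ 2.4  0.9 -3.3] [ 0.  -0.3  0.1]
[458.4 229.9 175.3] [-0.4 -0.2 -4.5] [ 0.   0.1 -0. ]
1 [np.float32(1406.0)]
(array([467.4, 230.5,  65.7, -36. ,  -3.1,   1.7]), np.float64(0.097))
(array([467.4, 230.5,  65.7, -36. ,  -3.1,   1.7]), np.float64(0.097))
[559.9 163.6 181.7] [0.66, 0.6]
```

>>> drive_tool:
  commands:
    - {"dx": 0, "dy": -0.03, "dz": 0, "wx": 0, "wy": 0, "wz": -5, "grip": 1}
    - {"dx": -0.001, "dy": -0.07, "dz": 0, "wx": 0, "wy": 0, "wz": -11, "grip": 1}
    - {"dx": -0.001, "dy": -0.115, "dz": 0, "wx": 0, "wy": 0, "wz": -18, "grip": 1}
    - {"dx": -0.002, "dy": -0.16, "dz": 0, "wx": 0, "wy": 0, "wz": -25, "grip": 1}
    - {"dx": -0.0025, "dy": -0.195, "dz": 0, "wx": 0, "wy": 0, "wz": -30.5, "grip": 1}
  force: 55

```text
time_s: 4.9
tool_pos: [453.9, 32.6, 173.0]
orientation: [[-0.418, 0.908, -0.003], [0.909, 0.418, -0.001], [0.001, -0.003, -1.0]]
wrist_force: [0.7, -0.4, -4.2]
grip_width: 20.2
finger_force: 55.0
```

>>> drive_tool:
  commands:
    - {"dx": 0, "dy": -0.0122, "dz": 0, "wx": 0, "wy": 0, "wz": 0, "grip": 1}
    - {"dx": 0, "dy": -0.0122, "dz": -0.02, "wx": 0, "wy": 0, "wz": 0, "grip": 1}
    - {"dx": 0, "dy": -0.0122, "dz": -0.035, "wx": 0, "wy": 0, "wz": 0, "grip": 1}
    - {"dx": 0, "dy": -0.0122, "dz": -0.042, "wx": 0, "wy": 0, "wz": 0, "grip": 1}
    - {"dx": 0, "dy": -0.0122, "dz": -0.042, "wx": 0, "wy": 0, "wz": 0, "grip": 1}
  force: 55

```text
time_s: 5.4
tool_pos: [466.3, 23.9, 142.2]
orientation: [[-0.423, 0.906, 0.022], [0.906, 0.423, 0.002], [-0.007, 0.021, -1.0]]
wrist_force: [3.8, 2.6, 31.5]
grip_width: 20.7
finger_force: 56.0
```

```bash
python3 - <<'E'
from h import *
np.set_printoptions(precision=1,suppress=True)
P=[get_image("side"),get_image("top")]
P=[get_image("side"),get_image("top")]
s=state();print(s["time_s"],s["tool_pos"],s["wrist_force"],s["moment"])
I=lampitems(P);print(len(I),[i[1].sum() for i in I])
if I: print(fit6(I,[455,22,38,-65,0,0]))
h=[tip_of(p,"lamp_head") for p in P]; print(tri([ray(p,x[0]["uv"]) for p,x in zip(P,h) if x]),[x[0]["conf"] for x in h if x])
cv2.imwrite("pics/c3.png",np.hstack([cv2.resize(x["color"][r:r+130,c:c+130,::-1],(400,400),interpolation=cv2.INTER_CUBIC) for x,r,c in((P[1],150,240),(P[0],150,200))]))
E
```

```text
5.6 [466.   24.  142.3] [ 3.7  3.1 31. ] [ 0.5 -0.3  0. ]
2 [np.float32(1512.0), np.float32(161.0)]
(array([443.3,   7.2,  26. , -52.6,  -2.5,  -0.1]), np.float64(0.828))
[421.1 -70.  -78.6] [0.87, 0.35]
```

View pics/c3.png

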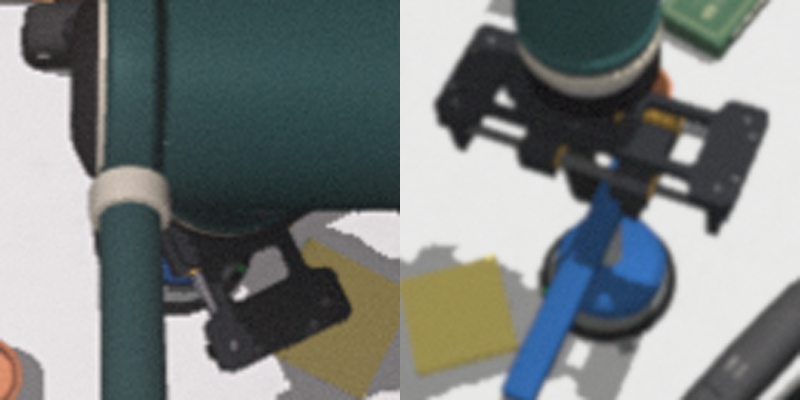

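The foot touched the key about 19 mm early. The fingers closed while the arm was already rising, so they hold only the upper edge of the bar. I'll set the lamp down on the free table and regrip it properly.

>>> drive_tool:
  commands:
    - {"dx": 0, "dy": 0, "dz": 0.015, "wx": 0, "wy": 0, "wz": 0, "grip": 1}
    - {"dx": 0, "dy": 0, "dz": 0.035, "wx": 0, "wy": 0, "wz": 0, "grip": 1}
    - {"dx": 0, "dy": 0.02, "dz": 0.045, "wx": 0, "wy": 0, "wz": 0, "grip": 1}
    - {"dx": 0, "dy": 0.06, "dz": 0.045, "wx": 0, "wy": 0, "wz": 0, "grip": 1}
    - {"dx": 0, "dy": 0.095, "dz": 0.045, "wx": 0, "wy": 0, "wz": 0, "grip": 1}
  force: 55

```text
time_s: 6.3
tool_pos: [455.1, 119.3, 177.4]
orientation: [[-0.422, 0.907, -0.001], [0.907, 0.422, 0.001], [0.001, -0.0, -1.0]]
wrist_force: [0.5, -0.2, -3.3]
grip_width: 20.5
finger_force: 54.8
```

>>> drive_tool:
  commands:
    - {"dx": 0, "dy": 0.023, "dz": 0, "wx": 0, "wy": 0, "wz": 0, "grip": 1}
    - {"dx": 0, "dy": 0.023, "dz": -0.02, "wx": 0, "wy": 0, "wz": 0, "grip": 1}
    - {"dx": 0, "dy": 0.023, "dz": -0.04, "wx": 0, "wy": 0, "wz": 0, "grip": 1}
    - {"dx": 0, "dy": 0.023, "dz": -0.055, "wx": 0, "wy": 0, "wz": 0, "grip": 1}
    - {"dx": 0, "dy": 0.023, "dz": -0.055, "wx": 0, "wy": 0, "wz": 0, "grip": 1}
  force: 55

```text
time_s: 6.8
tool_pos: [452.8, 140.7, 119.5]
orientation: [[-0.424, 0.906, -0.006], [0.906, 0.424, -0.001], [0.002, -0.006, -1.0]]
wrist_force: [-0.7, 0.8, -4.5]
grip_width: 20.8
finger_force: 54.9
```

```bash
python3 - <<'E'
from h import *
np.set_printoptions(precision=1,suppress=True)
P=[get_image("side"),get_image("top")]
s=state();print(s["time_s"],s["tool_pos"],s["wrist_force"],s["moment"])
I=lampitems(P[:1])
if I: print(fit6(I,[455,140,10,-65,0,0]))
E
```

```text
6.9 [454.7 140.8 122. ] [ 0.3 -0.1 -3.4] [-0. -0.  0.]
(array([447.5, 134. ,  17.5, -61. ,   0.1,   0. ]), np.float64(0.171))
```

>>> drive_tool:
  commands:
    - {"dx": 0, "dy": 0, "dz": -0.003, "wx": 0, "wy": 0, "wz": 0, "grip": 1}
    - {"dx": 0, "dy": 0, "dz": -0.006, "wx": 0, "wy": 0, "wz": 0, "grip": 1}
    - {"dx": 0, "dy": 0, "dz": -0.009, "wx": 0, "wy": 0, "wz": 0, "grip": 1}
    - {"dx": 0, "dy": 0, "dz": -0.009, "wx": 0, "wy": 0, "wz": 0, "grip": 1}
    - {"dx": 0, "dy": 0, "dz": -0.009, "wx": 0, "wy": 0, "wz": 0, "grip": 1}
  force: 55

```text
time_s: 7.45
tool_pos: [457.4, 141.0, 118.1]
orientation: [[-0.422, 0.907, 0.004], [0.907, 0.422, 0.001], [-0.001, 0.004, -1.0]]
wrist_force: [-7.5, -2.3, 18.0]
grip_width: 20.6
finger_force: 55.6
```

>>> drive_tool:
  commands:
    - {"dx": 0, "dy": 0, "dz": 0.003, "wx": 0, "wy": 0, "wz": 0, "grip": 1}
    - {"dx": 0, "dy": 0, "dz": 0.003, "wx": 0, "wy": 0, "wz": 0, "grip": -0.1}
    - {"dx": 0, "dy": 0, "dz": 0.003, "wx": 0, "wy": 0, "wz": 0, "grip": -0.1}
    - {"dx": 0, "dy": 0, "dz": 0.003, "wx": 0, "wy": 0, "wz": 0, "grip": -0.1}
    - {"dx": 0, "dy": 0, "dz": 0.003, "wx": 0, "wy": 0, "wz": 0, "grip": -0.1}
  force: 55

```text
time_s: 7.95
tool_pos: [455.7, 140.6, 116.7]
orientation: [[-0.422, 0.907, 0.0], [0.907, 0.422, 0.0], [-0.0, 0.0, -1.0]]
wrist_force: [-0.0, 0.4, 0.2]
grip_width: 48.5
finger_force: 0.0
```

```bash
python3 - <<'E'
from h import *
np.set_printoptions(precision=1,suppress=True)
P=[get_image("side"),get_image("top")]
s=state();print(s["time_s"],s["tool_pos"],s["wrist_force"],s["grip_width"])
I=lampitems(P);print(len(I),[i[1].sum() for i in I])
if I:
    print(fit6(I,[455,140,0,-65,0,0]))
    print(fit6(I[:1],[455,140,0,-65,0,0]))
cv2.imwrite("pics/c4.png",np.hstack([cv2.resize(x["color"][r:r+130,c:c+130,::-1],(400,400),interpolation=cv2.INTER_CUBIC) for x,r,c in((P[1],130,180),(P[0],130,230))]))
E
```

```text
8.05 [455.6 140.6 116.6] [ 1.2  0.1 -0. ] 48.403088475610275
2 [np.float32(1309.0), np.float32(415.0)]
(array([447.3, 138.2,  -1.5, -60.8,  -0.4,   3.8]), np.float64(0.478))
(array([452.4, 132.8,  11.5, -63.5,  -0.8,   1.2]), np.float64(0.149))
```

View pics/c4.png

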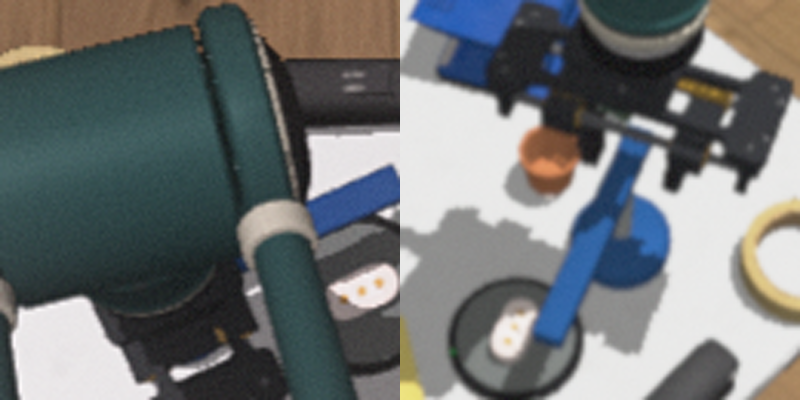

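The side crop shows the lamp upright on the table with the fingers open around its bar. I lower the hand 22 mm and close it fully before lifting.

>>> drive_tool:
  commands:
    - {"dx": 0, "dy": 0, "dz": -0.011, "wx": 0, "wy": 0, "wz": 0, "grip": -0.1}
    - {"dx": 0, "dy": 0, "dz": -0.022, "wx": 0, "wy": 0, "wz": 0, "grip": -0.1}
    - {"dx": 0, "dy": 0, "dz": -0.022, "wx": 0, "wy": 0, "wz": 0, "grip": -0.1}
    - {"dx": 0, "dy": 0, "dz": -0.022, "wx": 0, "wy": 0, "wz": 0, "grip": 1}
    - {"dx": 0, "dy": 0, "dz": -0.022, "wx": 0, "wy": 0, "wz": 0, "grip": 1}
  force: 60

```text
time_s: 8.65
tool_pos: [455.5, 140.6, 94.6]
orientation: [[-0.422, 0.907, -0.0], [0.907, 0.422, -0.0], [0.0, -0.0, -1.0]]
wrist_force: [0.4, -0.1, 0.4]
grip_width: 34.8
finger_force: 0.0
```

>>> drive_tool:
  commands:
    - {"dx": 0, "dy": 0, "dz": 0, "wx": 0, "wy": 0, "wz": 0, "grip": 1}
    - {"dx": 0, "dy": 0, "dz": 0, "wx": 0, "wy": 0, "wz": 0, "grip": 1}
    - {"dx": 0, "dy": 0, "dz": 0, "wx": 0, "wy": 0, "wz": 0, "grip": 1}
    - {"dx": 0, "dy": 0, "dz": 0, "wx": 0, "wy": 0, "wz": 0, "grip": 1}
    - {"dx": 0, "dy": 0, "dz": 0, "wx": 0, "wy": 0, "wz": 0, "grip": 1}
  force: 60

```text
time_s: 9.15
tool_pos: [455.3, 140.5, 94.9]
orientation: [[-0.422, 0.907, -0.0], [0.907, 0.422, -0.0], [-0.0, -0.0, -1.0]]
wrist_force: [-3.9, -1.8, 4.9]
grip_width: 20.6
finger_force: 60.0
```

>>> drive_tool:
  commands:
    - {"dx": 0, "dy": 0, "dz": 0.015, "wx": 0, "wy": 0, "wz": 0, "grip": 1}
    - {"dx": 0, "dy": 0, "dz": 0.045, "wx": 0, "wy": 0, "wz": 0, "grip": 1}
    - {"dx": 0, "dy": -0.035, "dz": 0.045, "wx": 0, "wy": 0, "wz": 0, "grip": 1}
    - {"dx": 0, "dy": -0.075, "dz": 0.045, "wx": 0, "wy": 0, "wz": 0, "grip": 1}
    - {"dx": 0, "dy": -0.108, "dz": 0.045, "wx": 0, "wy": 0, "wz": 0, "grip": 1}
  force: 60

```text
time_s: 9.65
tool_pos: [455.3, 31.5, 139.2]
orientation: [[-0.423, 0.906, 0.001], [0.906, 0.423, -0.0], [-0.0, 0.001, -1.0]]
wrist_force: [-0.4, -0.2, -4.1]
grip_width: 21.0
finger_force: 59.7
```

>>> drive_tool:
  commands:
    - {"dx": 0, "dy": -0.0103, "dz": 0, "wx": 0, "wy": 0, "wz": 0, "grip": 1}
    - {"dx": 0, "dy": -0.0103, "dz": -0.008, "wx": 0, "wy": 0, "wz": 0, "grip": 1}
    - {"dx": 0, "dy": -0.0103, "dz": -0.013, "wx": 0, "wy": 0, "wz": 0, "grip": 1}
    - {"dx": 0, "dy": -0.0103, "dz": -0.013, "wx": 0, "wy": 0, "wz": 0, "grip": 1}
    - {"dx": 0, "dy": -0.0103, "dz": -0.013, "wx": 0, "wy": 0, "wz": 0, "grip": 1}
  force: 60

```text
time_s: 10.15
tool_pos: [455.0, 23.3, 126.0]
orientation: [[-0.423, 0.906, -0.001], [0.906, 0.423, 0.0], [0.001, -0.001, -1.0]]
wrist_force: [-0.1, -0.5, -3.7]
grip_width: 21.4
finger_force: 59.8
```

```bash
python3 - <<'E'
from h import *
np.set_printoptions(precision=1,suppress=True)
P=[get_image("side")]
s=state();print(s["time_s"],s["tool_pos"],s["wrist_force"],s["grip_width"])
I=lampitems(P)
if I: print(fit6(I,[455,22,32,-65,0,0]))
M=masks(P,"charger",np.array([455,22]))
E
```

```text
10.2 [455.3  23.2 126.4] [-0.2  0.5 -3.9] 21.165795795577633
(array([450.5,  21.8,  38.5, -62.7,   0.3,   0.1]), np.float64(0.08))
```

>>> drive_tool:
  commands:
    - {"dx": 0, "dy": 0, "dz": -0.002, "wx": 0, "wy": 0, "wz": 0, "grip": 1}
    - {"dx": 0, "dy": 0, "dz": -0.004, "wx": 0, "wy": 0, "wz": 0, "grip": 1}
    - {"dx": 0, "dy": 0, "dz": -0.006, "wx": 0, "wy": 0, "wz": 0, "grip": 1}
    - {"dx": 0, "dy": 0, "dz": -0.006, "wx": 0, "wy": 0, "wz": 0, "grip": 1}
    - {"dx": 0, "dy": 0, "dz": -0.006, "wx": 0, "wy": 0, "wz": 0, "grip": 1}
  force: 60

```text
time_s: 10.8
tool_pos: [456.1, 22.3, 121.7]
orientation: [[-0.422, 0.907, 0.001], [0.907, 0.422, 0.0], [-0.0, 0.001, -1.0]]
wrist_force: [-2.2, 0.2, 5.2]
grip_width: 20.9
finger_force: 60.0
```

>>> drive_tool:
  commands:
    - {"dx": 0, "dy": 0, "dz": 0, "wx": 0, "wy": 0, "wz": -2, "grip": 1}
    - {"dx": 0, "dy": 0, "dz": 0, "wx": 0, "wy": 0, "wz": -4, "grip": 1}
    - {"dx": 0, "dy": 0, "dz": 0, "wx": 0, "wy": 0, "wz": -6, "grip": 1}
    - {"dx": 0, "dy": 0, "dz": 0, "wx": 0, "wy": 0, "wz": -8, "grip": 1}
    - {"dx": 0, "dy": 0, "dz": 0, "wx": 0, "wy": 0, "wz": -8, "grip": 1}
  force: 60

```text
time_s: 11.3
tool_pos: [456.7, 22.7, 121.7]
orientation: [[-0.291, 0.957, 0.003], [0.957, 0.291, 0.001], [-0.0, 0.003, -1.0]]
wrist_force: [-0.5, 1.6, 4.0]
grip_width: 20.9
finger_force: 59.5
```

>>> drive_tool:
  commands:
    - {"dx": 0, "dy": 0, "dz": 0, "wx": 0, "wy": 0, "wz": 4, "grip": 1}
    - {"dx": 0, "dy": 0, "dz": 0, "wx": 0, "wy": 0, "wz": 8, "grip": 1}
    - {"dx": 0, "dy": 0, "dz": 0, "wx": 0, "wy": 0, "wz": 11, "grip": 1}
    - {"dx": 0, "dy": 0, "dz": 0, "wx": 0, "wy": 0, "wz": 14, "grip": 1}
    - {"dx": 0, "dy": 0, "dz": 0, "wx": 0, "wy": 0, "wz": 16, "grip": 1}
  force: 60

```text
time_s: 11.8
tool_pos: [456.9, 21.9, 121.6]
orientation: [[-0.546, 0.837, 0.003], [0.837, 0.546, -0.001], [-0.002, 0.002, -1.0]]
wrist_force: [0.9, 0.9, 3.7]
grip_width: 21.0
finger_force: 59.5
```

```bash
python3 - <<'E'
from h import *
np.set_printoptions(precision=2,suppress=True)
s=state();print(s["tool_pos"],s["wrist_force"],s["moment"])
P=get_image("side")
# where is the lamp foot / charger in side view, fits with fixed z
o=lampitems([P]);m=o[0][1]
print(fit6(o,[455,22,28,-57,0,0]))
E
```

```text
[456.88  21.94 121.62] [0.94 0.88 3.75] [-0.1  -0.28  0.01]
(array([449.1,  19.8,  19.1, -54.7,  -1.1,   0.5]), np.float64(0.042))
```

>>> drive_tool:
  commands:
    - {"dx": 0, "dy": 0, "dz": 0, "wx": 0, "wy": 0, "wz": -5, "grip": 1}
    - {"dx": 0, "dy": 0, "dz": 0, "wx": 0, "wy": 0, "wz": -9, "grip": 1}
    - {"dx": -0.0005, "dy": 0.001, "dz": 0, "wx": 0, "wy": 0, "wz": -9, "grip": 1}
    - {"dx": -0.001, "dy": 0.002, "dz": 0, "wx": 0, "wy": 0, "wz": -9, "grip": 1}
    - {"dx": -0.0015, "dy": 0.003, "dz": 0, "wx": 0, "wy": 0, "wz": -9, "grip": 1}
  force: 60

```text
time_s: 12.4
tool_pos: [455.1, 24.9, 121.5]
orientation: [[-0.407, 0.913, 0.003], [0.913, 0.407, -0.001], [-0.002, 0.002, -1.0]]
wrist_force: [1.6, -1.4, 5.0]
grip_width: 20.9
finger_force: 59.5
```

```bash
python3 - <<'E'
from h import *
np.set_printoptions(precision=2,suppress=True)
s=state();print(s["tool_pos"],s["wrist_force"],s["moment"])
P=get_image("side")
o=lampitems([P]);it=[(p,m) for p,m,v in o]
for z in(28,14): print(z,fit(it,LAMP[:1]+LAMP[2:],(455,24,np.radians(-66)),z))
c=cv2.resize(P["color"][200:280,220:320,::-1],(800,640),interpolation=cv2.INTER_CUBIC)[:600]
# overlay charger turntable circle at z14 and z0 from (455.3,22.3), lamp foot at tool
for r,z,col,q in((45,14,(0,0,255),(455.5,22.3)),(52,0,(0,255,255),(455.5,22.3)),(40,28,(0,255,0),s["tool_pos"][:2])):
    u=proj(P,np.c_[r*np.cos(a)+q[0],r*np.sin(a)+q[1],0*a+z])
    cv2.polylines(c,[(((u+.5)-[220,200])*8).astype(np.int32)],True,col,1)
cv2.imwrite("pics/c5.png",c)
E
```

```text
[455.11  24.92 121.52] [ 1.63 -1.41  4.98] [-0.49 -0.45 -0.1 ]
28 (np.float64(451.9679648165767), np.float64(19.16669250484663), np.float64(-64.53866451353237), np.float64(0.7675945162773132))
14 (np.float64(445.9679262696697), np.float64(23.089373079631393), np.float64(-64.8837937371548), np.float64(0.7917302846908569))
```

View pics/c5.png

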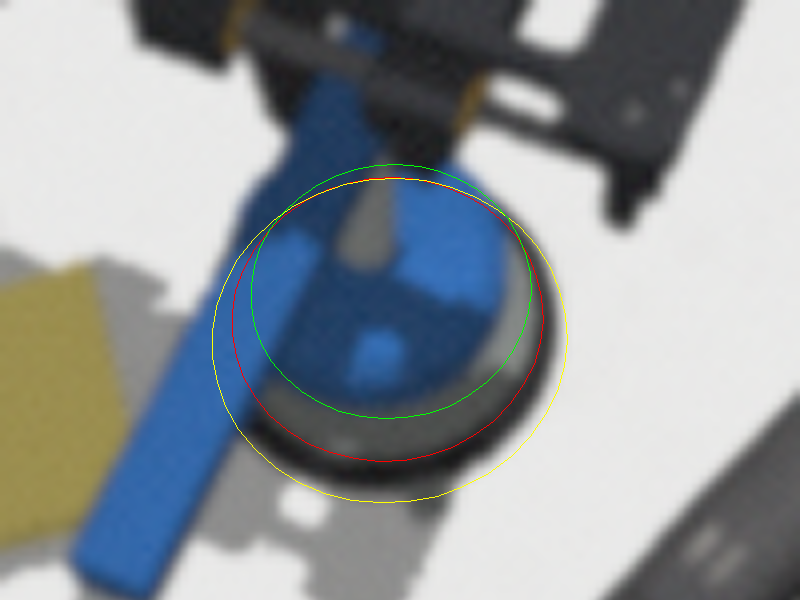

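In the c5 crop the foot's lower rim, right edge near (505,290) and bottom near (380,405), sits a few mm left of concentric with the charger, whose right edge is near (556,330). The lamp therefore has to shift about +3.5 mm in x, and I sweep that way with light pressure.

>>> drive_tool:
  commands:
    - {"dx": 0.001, "dy": 0, "dz": 0, "wx": 0, "wy": 0, "wz": 0, "grip": 1}
    - {"dx": 0.002, "dy": 0, "dz": 0, "wx": 0, "wy": 0, "wz": 0, "grip": 1}
    - {"dx": 0.003, "dy": 0, "dz": 0, "wx": 0, "wy": 0, "wz": 0, "grip": 1}
    - {"dx": 0.004, "dy": 0, "dz": 0, "wx": 0, "wy": 0, "wz": 0, "grip": 1}
    - {"dx": 0.004, "dy": 0, "dz": 0, "wx": 0, "wy": 0, "wz": 0, "grip": 1}
  force: 60

```text
time_s: 13.0
tool_pos: [457.6, 24.6, 121.5]
orientation: [[-0.408, 0.913, -0.001], [0.913, 0.408, -0.002], [-0.001, -0.002, -1.0]]
wrist_force: [-3.6, -2.4, 10.6]
grip_width: 20.9
finger_force: 60.4
```

>>> drive_tool:
  commands:
    - {"dx": 0, "dy": 0, "dz": 0, "wx": 0, "wy": 0, "wz": -2, "grip": 1}
    - {"dx": 0, "dy": 0, "dz": 0, "wx": 0, "wy": 0, "wz": -4, "grip": 1}
    - {"dx": 0, "dy": 0, "dz": 0, "wx": 0, "wy": 0, "wz": -6, "grip": 1}
    - {"dx": 0, "dy": 0, "dz": 0, "wx": 0, "wy": 0, "wz": -3, "grip": 1}
    - {"dx": 0, "dy": 0, "dz": 0, "wx": 0, "wy": 0, "wz": 0, "grip": 1}
  force: 60

```text
time_s: 13.5
tool_pos: [457.7, 25.0, 121.3]
orientation: [[-0.409, 0.912, -0.001], [0.912, 0.409, -0.001], [-0.001, -0.001, -1.0]]
wrist_force: [-1.5, -0.5, 7.6]
grip_width: 20.7
finger_force: 60.0
```

>>> drive_tool:
  commands:
    - {"dx": 0, "dy": -0.001, "dz": 0, "wx": 0, "wy": 0, "wz": 2, "grip": 1}
    - {"dx": 0, "dy": -0.002, "dz": 0, "wx": 0, "wy": 0, "wz": 2, "grip": 1}
    - {"dx": 0, "dy": -0.003, "dz": 0, "wx": 0, "wy": 0, "wz": 0, "grip": 1}
    - {"dx": 0, "dy": -0.003, "dz": 0, "wx": 0, "wy": 0, "wz": -2, "grip": 1}
    - {"dx": 0, "dy": -0.003, "dz": 0, "wx": 0, "wy": 0, "wz": -4, "grip": 1}
  force: 60

```text
time_s: 14.0
tool_pos: [457.9, 23.0, 119.7]
orientation: [[-0.339, 0.941, 0.0], [0.941, 0.339, 0.001], [0.001, 0.001, -1.0]]
wrist_force: [3.3, 2.2, -3.8]
grip_width: 20.9
finger_force: 59.2
```

The vertical support has gone (Fz is −3.8 N, just the lamp's weight), so the recess has found the key. I lower it gently.

>>> drive_tool:
  commands:
    - {"dx": 0, "dy": 0, "dz": -0.0015, "wx": 0, "wy": 0, "wz": 0, "grip": 1}
    - {"dx": 0, "dy": 0, "dz": -0.003, "wx": 0, "wy": 0, "wz": 0, "grip": 1}
    - {"dx": 0, "dy": 0, "dz": -0.004, "wx": 0, "wy": 0, "wz": 0, "grip": 1}
    - {"dx": 0, "dy": 0, "dz": -0.004, "wx": 0, "wy": 0, "wz": 0, "grip": 1}
  force: 60

```text
time_s: 14.4
tool_pos: [458.0, 22.4, 116.4]
orientation: [[-0.342, 0.94, 0.0], [0.94, 0.342, 0.0], [0.0, 0.0, -1.0]]
wrist_force: [2.8, 1.8, -3.3]
grip_width: 21.1
finger_force: 59.2
```

>>> drive_tool:
  commands:
    - {"dx": 0, "dy": 0, "dz": -0.002, "wx": 0, "wy": 0, "wz": 0, "grip": 1}
    - {"dx": 0, "dy": 0, "dz": -0.004, "wx": 0, "wy": 0, "wz": 0, "grip": 1}
    - {"dx": 0, "dy": 0, "dz": -0.006, "wx": 0, "wy": 0, "wz": 0, "grip": 1}
    - {"dx": 0, "dy": 0, "dz": -0.0075, "wx": 0, "wy": 0, "wz": 0, "grip": 1}
    - {"dx": 0, "dy": 0, "dz": -0.009, "wx": 0, "wy": 0, "wz": 0, "grip": 1}
  force: 60

```text
time_s: 14.9
tool_pos: [458.2, 22.2, 108.0]
orientation: [[-0.342, 0.94, 0.0], [0.94, 0.342, -0.0], [-0.0, 0.0, -1.0]]
wrist_force: [-1.1, -0.3, 11.2]
grip_width: 21.2
finger_force: 59.2
```

Home: TCP z is 108 mm under a light load. The pad lies at −118° from the charger axis and the lamp is at −70°, so I turn it −48°.

>>> drive_tool:
  commands:
    - {"dx": 0, "dy": 0, "dz": 0.001, "wx": 0, "wy": 0, "wz": -4, "grip": 1}
    - {"dx": 0, "dy": 0, "dz": 0.001, "wx": 0, "wy": 0, "wz": -9, "grip": 1}
    - {"dx": 0, "dy": 0, "dz": 0.001, "wx": 0, "wy": 0, "wz": -14, "grip": 1}
    - {"dx": 0, "dy": 0, "dz": 0.001, "wx": 0, "wy": 0, "wz": -19, "grip": 1}
    - {"dx": 0, "dy": 0, "dz": 0.001, "wx": 0, "wy": 0, "wz": -24, "grip": 1}
  force: 60

```text
time_s: 15.4
tool_pos: [458.3, 21.7, 108.4]
orientation: [[0.073, 0.997, 0.001], [0.997, -0.073, -0.001], [-0.001, 0.001, -1.0]]
wrist_force: [6.3, -0.2, -4.7]
grip_width: 21.3
finger_force: 59.2
```

>>> drive_tool:
  commands:
    - {"dx": 0, "dy": 0, "dz": 0, "wx": 0, "wy": 0, "wz": -5, "grip": 1}
    - {"dx": 0, "dy": 0, "dz": 0, "wx": 0, "wy": 0, "wz": -10, "grip": 1}
    - {"dx": 0, "dy": 0, "dz": 0, "wx": 0, "wy": 0, "wz": -15, "grip": 1}
    - {"dx": 0, "dy": 0, "dz": 0, "wx": 0, "wy": 0, "wz": -20, "grip": 1}
    - {"dx": 0, "dy": 0, "dz": 0, "wx": 0, "wy": 0, "wz": -24, "grip": 1}
  force: 60

```text
time_s: 15.9
tool_pos: [458.1, 20.9, 108.3]
orientation: [[0.471, 0.882, 0.0], [0.882, -0.471, -0.003], [-0.002, 0.002, -1.0]]
wrist_force: [4.5, -3.1, -4.1]
grip_width: 21.0
finger_force: 59.2
```

```bash
python3 - <<'E'
from h import *
np.set_printoptions(precision=2,suppress=True)
P=get_image("side")
s=state();print(s["time_s"],s["tool_pos"],s["orientation"][:,0],s["wrist_force"],s["moment"])
print(fit6(lampitems([P]),[455,22,14,-118,0,0]))
cv2.imwrite("pics/c6.png",cv2.resize(P["color"][150:290,170:340,::-1],(680,560)))
E
```

```text
15.95 [458.06  20.88 108.31] [ 0.47  0.88 -0.  ] [ 4.13 -4.13 -4.22] [-0.87 -1.04  0.19]
(array([ 456.3,   21.5,   13.3, -117.3,   -0.5,    0.3]), np.float64(0.141))
```

View pics/c6.png

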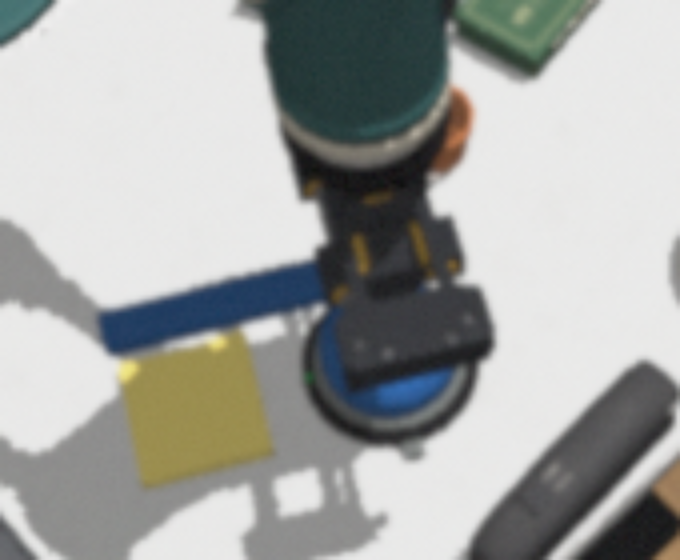

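The crop shows the lamp seated on the charger with its bar running over the pad. The bar end is at (105,330) and appears raised because of its height. The silhouette fit gives z 13 mm and yaw −117°. I release and go up.

>>> drive_tool:
  commands:
    - {"dx": 0, "dy": 0, "dz": -0.001, "wx": 0, "wy": 0, "wz": 0, "grip": 1}
    - {"dx": 0, "dy": 0, "dz": -0.001, "wx": 0, "wy": 0, "wz": 0, "grip": 0}
    - {"dx": 0, "dy": 0, "dz": -0.001, "wx": 0, "wy": 0, "wz": 0, "grip": 0}
    - {"dx": 0, "dy": 0, "dz": -0.001, "wx": 0, "wy": 0, "wz": 0, "grip": 0}
    - {"dx": 0, "dy": 0, "dz": -0.001, "wx": 0, "wy": 0, "wz": 0, "grip": 0}
  force: 60

```text
time_s: 16.5
tool_pos: [457.2, 22.4, 107.3]
orientation: [[0.47, 0.883, -0.002], [0.883, -0.47, 0.0], [-0.001, -0.001, -1.0]]
wrist_force: [-0.5, -0.7, -0.3]
grip_width: 44.2
finger_force: 0.0
```

>>> drive_tool:
  commands:
    - {"dx": 0, "dy": 0, "dz": 0.02, "wx": 0, "wy": 0, "wz": 0, "grip": 0}
    - {"dx": 0, "dy": 0, "dz": 0.05, "wx": 0, "wy": 0, "wz": 0, "grip": 0}
    - {"dx": 0, "dy": 0.02, "dz": 0.09, "wx": 0, "wy": 0, "wz": 0, "grip": 0}
    - {"dx": 0, "dy": 0.06, "dz": 0.1, "wx": 0, "wy": 0, "wz": 0, "grip": 0}
    - {"dx": 0, "dy": 0.11, "dz": 0.1, "wx": 0, "wy": 0, "wz": 0, "grip": 0}
  force: 60

```text
time_s: 17.0
tool_pos: [459.8, 132.9, 211.0]
orientation: [[0.473, 0.881, 0.006], [0.881, -0.473, 0.001], [0.004, 0.005, -1.0]]
wrist_force: [0.4, 0.5, -0.1]
grip_width: 43.7
finger_force: 0.0
```

>>> drive_tool:
  commands:
    - {"dx": 0, "dy": 0.04, "dz": 0, "wx": 0, "wy": 0, "wz": 0, "grip": 0}
    - {"dx": -0.01, "dy": 0.08, "dz": 0, "wx": 0, "wy": 0, "wz": 0, "grip": 0}
    - {"dx": -0.02, "dy": 0.12, "dz": 0, "wx": 0, "wy": 0, "wz": 0, "grip": 0}
    - {"dx": -0.03, "dy": 0.16, "dz": 0, "wx": 0, "wy": 0, "wz": 0, "grip": 0}
    - {"dx": -0.04, "dy": 0.2, "dz": 0, "wx": 0, "wy": 0, "wz": 0, "grip": 0}
  force: 60

```text
time_s: 17.5
tool_pos: [416.9, 333.8, 207.6]
orientation: [[0.47, 0.883, -0.001], [0.883, -0.47, -0.0], [-0.001, -0.0, -1.0]]
wrist_force: [0.7, 0.3, -0.9]
grip_width: 43.7
finger_force: 0.0
```

```bash
python3 - <<'E'
from h import *
np.set_printoptions(precision=1,suppress=True)
P=[get_image("side"),get_image("top")]
s=state();print(s["time_s"],s["tool_pos"],s["wrist_force"],s["grip_width"])
I=lampitems(P);print(len(I),fit6(I,[456,22,14,-117,0,0]))
h=[tip_of(p,"lamp_head") for p in P]; print(tri([ray(p,x[0]["uv"]) for p,x in zip(P,h) if x]),[x[0]["conf"] for x in h if x])
cv2.imwrite("pics/c7.png",np.hstack([cv2.resize(x["color"][r:r+140,c:c+140,::-1],(400,400),interpolation=cv2.INTER_CUBIC) for x,r,c in((P[1],160,260),(P[0],160,190))]))
E
```

```text
17.6 [416.3 336.2 207.6] [ 0.2 -0.7  0.7] 44.04058680352059
2 (array([ 456.3,   22.9,   14.9, -117.7,    0.5,    0.2]), np.float64(0.162))
[401.  -81.5 120.4] [0.74, 0.58]
```

View pics/c7.png

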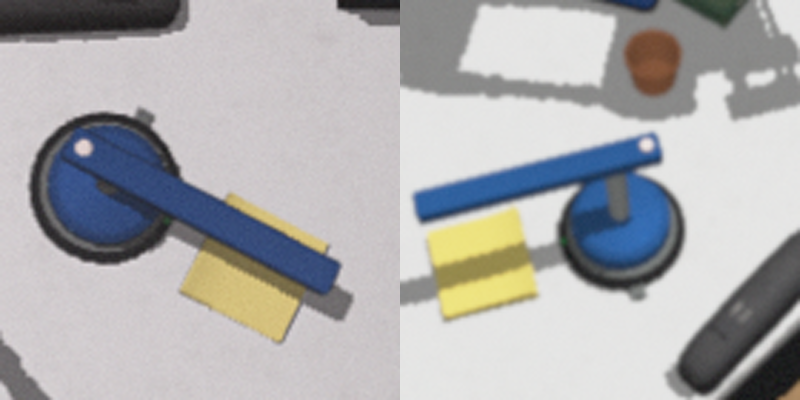

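Both views show the lamp seated and level. Its head point is at about (402.8, −78.9), and the pad centre is at (401, −80.3). I hand it in.

```bash
python3 -c "
from bench import *
print(close_job())"
```

```text
the job is handed in; nothing more can be done
None
```

The lamp is fully home and level on its charger, turned so its head is about 2 mm (by the cameras) from the middle of the note pad and released; I handed the job in at about 18 s, and no verdict came back.

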